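# Clip a souvenir key tag onto the display snap hook

## Robot

A 7-joint arm with a two-finger parallel gripper is mounted at the origin on the work surface. World frame = base frame: x ahead of the robot, y to its left, z up, the work surface at z = 0. Lengths are in m, angles in rad, forces in N, time in s.
With the tool pointing down it reaches from about 0.35 to 0.9 m from the base axis. Payload 19.9 kg.
Tool frame: the origin (TCP) lies on the centre line of the jaws, within the pads' length; the fingertips stand env.tcp_to_tips ahead of it and the grasp point (between the pads) lies 5 mm behind it (env.tcp_to_tips is the distance from the TCP to the fingertips, in m); z points along the fingers, y is the line along which they close (so a half turn about z gives the same grasp; the last joint's range is limited). The gripper opens to 94 mm and grips with 3 to 60 N. Pads are 16 mm wide; open, the fingers measure 119 mm over their backs; the gripper's body (75 mm by 177 mm) begins 78 mm behind the grasp point.
Start: joints at [-1.159, 0.417, -0.01, 1.614, 0.005, 1.111, -0.053], TCP at [0.274, 0.562, 0.219] pointing down, gripper open.
Joint ranges: [-2.81, 2.81], [-0.39, 2.02], [-1.27, 1.25], [0.06, 2.57], [-1.19, 4.33], [0.19, 2], [-2.82, 2.82]. Speed limits (rad/s): [1.89, 1.89, 2.39, 2.39, 3.01, 3.01, 3.01].

## Interface

Orientations are given as a unit quaternion [x, y, z, w].
In Python, from workcell import env, imaging, job_done gives the robot as it stands. The module is installed in compiled form; this text tells all that it offers.
- The arm moves only by the shell command python3 -m pendant 'ROWS'. ROWS is JSON, a list that holds one entry, the list of rows, each a list of 7 numbers: the shift along the tool's x, y, z in units of 0.15 m (1.0 is 0.15 m), then the turn, a rotation vector about the tool's x, y, z in units of 360 degrees (1.0 is 360 degrees), then the opening, from -1 (shut) to 1 (fully open), so that 0 is half open. In form: [[[tx, ty, tz, ax, ay, az, hand], ...]]. A call has 1 to 20 rows; each row is the pose to reach, as a shift and turn from the pose commanded when the call began, along the tool's axes at that moment, turning the shorter way round; what a row does not reach only later rows make up. A row lasts 1/8 s, in which the tool goes at most 62.5 mm and 10.7 degrees, less where a joint would pass 70% of its speed; a pose out of reach is approached as far as the arm can. A call with a number of a shift or a turn outside -1 to 1 is refused whole. A call with a gripper value outside its range is refused whole. The fingers move at their own pace and stop on an object; the grip force is fixed at half the most. Time passes only in rows, so rows that repeat a pose let the fingers close. It gives the time, the measured TCP pose, the force, the opening and the grip force at its end, in the units of the state.
- env.get_state(): the state, without advancing time (a new reading comes with each control period).
- imaging.grab_frame(name): name is "scene" or "top" or "wrist"; returns a dict with "image" (384x512x3 uint8, red, green, blue), "mtx" (3x3 intrinsics, pixels), "pose" (4x4, takes a point from camera to world coordinates). Camera axes: x right, y up, looking along -z (the intrinsics and any distortion apply to the point x, -y, -z); pixel columns grow to the right and rows downward; lengths in m; the calibration is good to about 2 mm. A picture is of the moment at which its call begins. There is no depth.
- job_done(): hands the job in; it is judged then, once.
The state is a dict: "time_s": time; "joint_positions": joint angles; "qd": joint speeds; "joint_efforts": joint torques, N m; "eef_pos": TCP position; "tcp_rot": TCP orientation; "wrist_force": force on the tool from outside, world axes, zero at the start; "wrist_torque": the same for the moment, N m; "grip_width": finger opening in m; "finger_force": force on a finger pad.
Only numpy, scipy, OpenCV 4.12 (cv2) and the standard library are available. Lean on these libraries where they do the work, as an engineer would, in place of code of your own. Each camera call takes 0.05 s, during which the arm holds its last target. There are 200 camera calls.

## Task

Restock the display: lift the red key tag off its storage peg and clip its steel eye into the snap hook under the little shelf, pushing the eye over the hook's nose and against the sprung gate until it passes inside and the gate snaps shut behind it. Let go and leave the tag hanging freely from the hook, and leave the other tags and everything else on the table where they are.

Things in the scene. Friction and masses are not known exactly. Their poses are not given: they have to be found in the camera images.
- tag_center (a point): Centre of the red key tag's wooden block: red with two yellow bands, 60 long (x) x 24 wide (y) x 16 thick (z) mm, 30 to 65 g in all, a steel eye at its +x end. Axes: x along the block to the eye, z up as it lies. It lies level, centre 48 mm above the table.
- tag_eye (a point): Centre of the red tag's steel eye: a flat ring, 26 mm inner and 36 outer diameter, bar 5 thick, in the tag's x-y plane at mid thickness, its centre 48 mm from the block's centre along +x. As stored, a peg stands up through it, its top 14 mm above this point: lift straight up.
- rack: Storage rack, fixed; origin under it on the table. Dark base board 210 mm wide, 120 deep, 12 high, with three ribs along x, 75 mm apart in y, each 12 wide, top 40 mm above the table; a tag lies on each (wider than its rib, so fingers pass on both sides), its eye over a brass peg 7 mm thick, top 62 mm above the table. The order of the colours varies.
- hook_bottom (a point): Inner corner of the steel snap hook at the foot of its nose, 190 mm above the table. Axes: z along the nose to its tip, up and to the front, 30 degrees from vertical; y level; x from nose to shank, rearward and up. Bars 6 mm thick: nose at x = 0 from z = 0 to 53, bottom bar at z = 0, shank at x = 34. The mouth, shut by the gate, spans nose to shank at z = 44.
- hook_nose (a point): Tip of the hook's nose, 53 mm along z from hook_bottom. The eye goes over this tip and is pushed along -z of the hook; tag and tool then tilt about 30 degrees, the block to the front of the hook.
- gate (a joint): Sprung brass gate, a bar 5 mm thick, 30 long, pivoted on the shank (x = 33, z = 44 mm in hook_bottom's axes), reaching to the nose. 0 rad = shut, positive = swung inward (-z), stop 1.35; a spring shuts it. Pushing through takes about 2 to 7 N. It snaps shut behind the eye when the eye's centre is down to about z = 13 to 20 mm; the eye can go down to z = 6.
- shelf_edge (a point): Middle of the lower front edge of the fixed shelf from which the hook hangs, 315 mm above the table and 52 mm to the front of hook_bottom. The shelf is 260 mm wide, 100 deep, 15 thick, on two posts 220 mm apart; two little baskets stand on it, tops 370 mm above the table. It bars an upright gripper from the hook.
- tag_green: Bystander, to be left alone (origin under its centre; mm): green key tag, same make as the red one, on another peg.
- tag_blue: Bystander, to be left alone (origin under its centre; mm): blue key tag, same make as the red one, on another peg.
- bottle_amber: Bystander, to be left alone (origin under its centre; mm): amber glass bottle, 60 diameter, 190 high.
- bottle_dark: Bystander, to be left alone (origin under its centre; mm): green glass bottle, 60 diameter, 170 high.
- jar: Bystander, to be left alone (origin under its centre; mm): amber jar with brass lid, 64 diameter, 80 high.
- bowl: Bystander, to be left alone (origin under its centre; mm): terracotta bowl, 120 diameter, 45 high.
- card_reader: Bystander, to be left alone (origin under its centre; mm): black card reader with grey screen, 130 x 70 x 22.
- cup: Bystander, to be left alone (origin under its centre; mm): white mug, 72 diameter, 85 high.

How it is judged:
On the way, in this order (a step that is already met when the one before it is completed fails the run):
1. the red tag is lifted clear of its peg (height (world z) of tag_center above 0.085 m), for 0.1 s.
2. the tag's eye, at the hook, has the gate pushed open (value of joint gate above 0.45 rad and distance between tag_eye and hook_bottom below 0.06 m), for 0.02 s.
3. the eye is inside the hook and the gate has snapped shut (distance between tag_eye and hook_bottom below 0.034 m and z of tag_eye in the frame of hook_bottom below 0.03 m and value of joint gate below 0.1 rad), for 0.2 s.
At the end, for the whole second after the job is handed in: the red tag hangs from the hook: the centre of its eye within 34 mm of the hook's inner corner, below 30 mm along the nose and within 20 mm sideways, the gate shut (under 0.1 rad), the block hanging straight down within about 25 degrees (all of step 3 and y of tag_eye in the frame of hook_bottom between -0.02 and 0.02 m and angle between tag_center's own x axis and vertical below 0.45 rad and distance of tag_center from where it was at the start of the episode above 0.1 m and velocity of joint gate below 0.3 rad/s); the robot touches nothing.
It fails at once if another tag or a bystander on the table is shifted by more than 25 mm (distance of any of tag_green, tag_blue, bottle_amber, bottle_dark, jar, bowl, card_reader, cup from where it was at the start of the episode above 0.025 m).
It also fails if it takes over 45 s, if anything falls off the work surface, if the arm or the gripper's body presses on something with over 40 N, if the wrist force passes 120 N, or if a joint passes its speed limit or range.

## Working session

There is one attempt and no reset: what is moved stays moved. The work goes in short steps, Python scripts to look and compute and a shell command to move; the robot and the scene stay as the last step left them, time stands still between calls to the robot, and variables do not carry over. Pictures are saved under pics/ and viewed, at most 10 in all, crops included, and the job is handed in when it is done.

```bash
mkdir -p pics; cat > h.py <<'E'
from workcell import env, imaging
import numpy as np, cv2, json
def snap(n,f):
    r=imaging.grab_frame(n); cv2.imwrite(f'pics/{f}.png',cv2.cvtColor(r['image'],cv2.COLOR_RGB2BGR))
    json.dump({'K':np.array(r['mtx']).tolist(),'P':np.array(r['pose']).tolist()},open(f'pics/{f}.json','w')); return r
def ray(f,u,v):
    d=json.load(open(f'pics/{f}.json'));K=np.array(d['K']);P=np.array(d['P'])
    a=np.linalg.inv(K)@[u,v,1]; a=P[:3,:3]@[a[0],-a[1],-a[2]]; return P[:3,3],a/np.linalg.norm(a)
def atz(f,u,v,z):
    o,d=ray(f,u,v); return o+d*(z-o[2])/d[2]
def proj(f,p):
    d=json.load(open(f'pics/{f}.json'));K=np.array(d['K']);P=np.array(d['P'])
    c=P[:3,:3].T@(np.array(p)-P[:3,3]); q=K@[c[0],-c[1],-c[2]]; return q[:2]/q[2]
E
python3 - <<'E'
from h import *
for n in('scene','top','wrist'):
    r=snap(n,n+'0'); print(n,r.keys(),np.round(r['mtx'],1).tolist(),np.round(r['pose'],3).tolist())
a=[cv2.imread(f'pics/{n}0.png') for n in('scene','top','wrist')]
print(env.get_state(),env.tcp_to_tips)
E
```

```text
scene dict_keys(['image', 'mtx', 'pose']) [[423.5, 0.0, 253.6], [0.0, 423.5, 187.9], [0.0, 0.0, 1.0]] [[-0.622, -0.667, 0.41, 1.031], [0.783, -0.52, 0.342, 0.443], [-0.015, 0.534, 0.845, 1.199], [0.0, 0.0, 0.0, 1.0]]
top dict_keys(['image', 'mtx', 'pose']) [[447.1, 0.0, 254.1], [0.0, 447.1, 185.6], [0.0, 0.0, 1.0]] [[-0.001, 0.995, -0.098, 0.427], [-1.0, -0.001, 0.007, 0.044], [0.007, 0.098, 0.995, 1.432], [0.0, 0.0, 0.0, 1.0]]
wrist dict_keys(['image', 'mtx', 'pose']) [[311.1, 0.0, 249.5], [0.0, 311.1, 191.5], [0.0, 0.0, 1.0]] [[0.438, -0.868, -0.236, 0.205], [0.899, 0.422, 0.116, 0.594], [-0.001, -0.263, 0.965, 0.385], [0.0, 0.0, 0.0, 1.0]]
{'time_s': 0.15, 'joint_positions': array([-1.15851562,  0.41783831, -0.01031099,  1.61399616,  0.00467881,
        1.11070178, -0.05297038]), 'qd': array([ 3.74783078e-04, -1.95948180e-03,  9.05399601e-04, -1.79909434e-03,
        3.31156304e-05,  7.07203459e-05,  6.12144901e-05]), 'joint_efforts': array([ 3.57424187e-04, -8.51543355e+01,  6.38560094e-01, -4.26137996e+01,
       -4.89354646e-02,  1.71034812e-02,  1.40375582e-04]), 'eef_pos': array([0.27386147, 0.56151498, 0.21898474]), 'tcp_rot': array([ 2.24931594e-01,  9.74374449e-01, -4.53384113e-04, -7.64206285e-05]), 'wrist_force': array([ 0.56672651, -0.1565688 , -0.12565403]), 'wrist_torque': array([-0.01493232,  0.01000645,  0.05580146]), 'finger_force': 0.0, 'grip_width': 0.0937073110159816} 0.014
```

View pics/scene0.png

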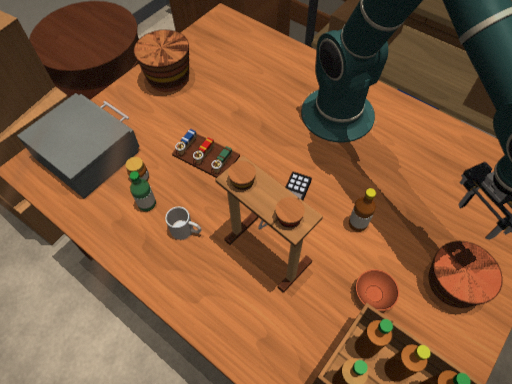

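View pics/top0.png

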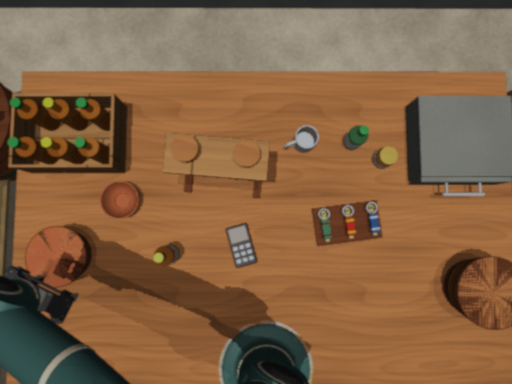

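```bash
python3 - <<'E'
from h import *
t=cv2.imread('pics/top0.png');s=cv2.imread('pics/scene0.png')
a=cv2.resize(t[190:260,300:400],(400,280),interpolation=cv2.INTER_CUBIC)   # x4
b=cv2.resize(t[125:195,150:280],(400,215),interpolation=cv2.INTER_CUBIC) 
c=cv2.resize(s[160:290,210:335],(400,416),interpolation=cv2.INTER_CUBIC) #x3.2
d=cv2.resize(s[120:180,165:245],(400,300)[:2],interpolation=cv2.INTER_CUBIC) #x5
im=np.zeros((600,800,3),np.uint8); im[:280,:400]=a; im[280:495,:400]=b; im[:300,400:]=d[:300]; im[300:600,400:]=cv2.resize(s[190:265,220:320],(400,300),interpolation=cv2.INTER_CUBIC)
cv2.imwrite('pics/crop0.png',im)
for n in ('top0','scene0'):
  print(n)
p=atz('top0',350,225,.056);print(p,atz('top0',348,211,.05))
E
```

```text
top0
scene0
[ 0.44122608 -0.26028394  0.056     ] [ 0.48442834 -0.25638204  0.05      ]
```

View pics/crop0.png

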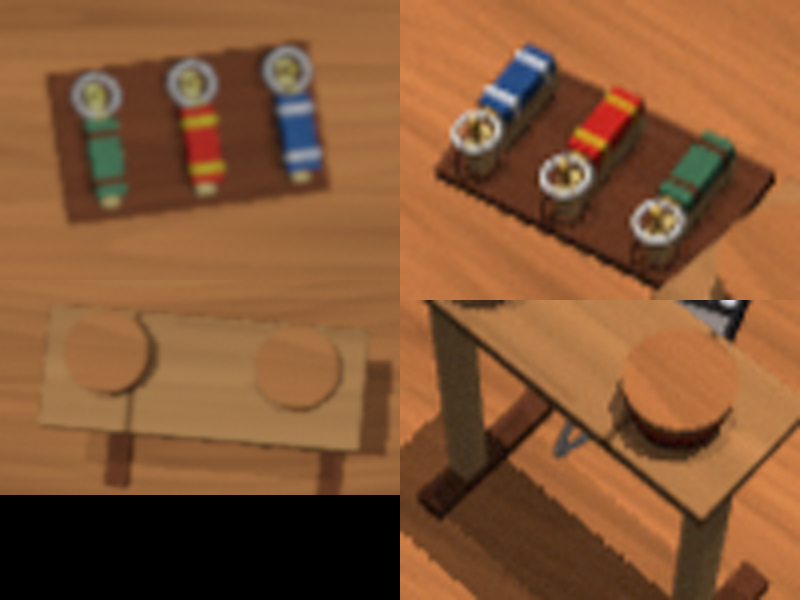

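```bash
python3 - <<'E'
from h import *
np.set_printoptions(precision=4,suppress=True)
C=[atz('top0',u,v,.33) for u,v in [(166.2,133.1),(269.3,140.6),(163,171.8),(267,180.2)]]
TL,TR,BL,BR=C;print(C, np.linalg.norm(TL-TR),np.linalg.norm(BL-BR),np.linalg.norm(TL-BL),np.linalg.norm(TR-BR))
ctr=sum(C)/4; ax=(TL-TR+BL-BR);ax/=np.linalg.norm(ax); print('ctr',ctr,'yaw of width axis',np.degrees(np.arctan2(ax[1],ax[0])))
f=np.array([ax[1],-ax[0],0]); f=-f if f[0]>0 else f
fe=ctr+f*.05; hb=fe-f*.052; hb[2]=.19; print('front',f,'hb',hb,'proj scene',proj('scene0',hb), 'nose',proj('scene0',hb+.053*(np.array([0,0,.866])+.5*f)),proj('scene0',hb+.053*(np.array([0,0,.866])-.5*f)),proj('top0',hb))
e=atz('top0',348,210.75,.0505);b=atz('top0',350.75,226,.056);print('eye',e,'blk',b,np.linalg.norm(e[:2]-b[:2]),np.degrees(np.arctan2(*(e-b)[1::-1])))
# scene measures: x5
for nm,(u,v),z in [('eye',(566,176),.0505),('blk',(607,128),.056)]:
  print(nm,atz('scene0',165+(u-400)/5,120+v/5,z))
# rack heading, pegs from top
print([atz('top0',300+u/4,190+v/4,.0505) for u,v in [(96,95),(287,71)]])
r=[atz('top0',300+u/4,190+v/4,.012) for u,v in [(48,75),(308,42),(328,188),(68,222)]];print(r, np.degrees(np.arctan2(*(r[0]-r[3])[1::-1])),np.degrees(np.arctan2(*(r[1]-r[2])[1::-1])))
s=env.get_state()
from scipy.spatial.transform import Rotation as R
T=np.eye(4);T[:3,:3]=R.from_quat(s['tcp_rot']).as_matrix();T[:3,3]=s['eef_pos']
print(np.linalg.inv(T)@np.array(json.load(open('pics/wrist0.json'))['P']),T)
E
```

```text
[array([0.6679, 0.2557, 0.33  ]), array([ 0.6489, -0.0022,  0.33  ]), array([0.5704, 0.2618, 0.33  ]), array([0.5493, 0.0039, 0.33  ])] 0.2585931651809489 0.2587553427238466 0.09777327057293579 0.09985083872344751
ctr [0.6091 0.1298 0.33  ] yaw of width axis 85.5554988681988
front [-0.997   0.0775 -0.    ] hb [0.6111 0.1296 0.19  ] proj scene [265.3025 223.723 ] nose [272.2632 208.8968] [258.4995 222.2358] [220.2796 163.8059]
eye [ 0.4852 -0.2563  0.0505] blk [ 0.4382 -0.2625  0.056 ] 0.047425160609147185 7.549183820222836
eye [ 0.4869 -0.251   0.0505]
blk [ 0.4422 -0.2531  0.056 ]
[array([ 0.476 , -0.1818,  0.0505]), array([ 0.4944, -0.3301,  0.0505])]
[array([ 0.4933, -0.1502,  0.012 ]), array([ 0.5194, -0.3579,  0.012 ]), array([ 0.4038, -0.3705,  0.012 ]), array([ 0.3774, -0.1644,  0.012 ])] 6.965551291514232 6.201865789168301
[[ 0.0007  0.9647  0.2632  0.076 ]
 [ 1.     -0.0007  0.     -0.0012]
 [ 0.0002  0.2632 -0.9647 -0.1658]
 [ 0.      0.      0.      1.    ]] [[-0.8988  0.4383 -0.0004  0.2739]
 [ 0.4383  0.8988 -0.0008  0.5615]
 [-0.0001 -0.0009 -1.      0.219 ]
 [ 0.      0.      0.      1.    ]]
```

```bash
cat >> h.py <<'E'
from scipy.spatial.transform import Rotation as R
np.set_printoptions(precision=4,suppress=True)
f=np.array([-.997,.0775,0]); U=np.array([0,0,1.])
HB=np.array([.6111,.1296,.19])
def hookR():
    hz=.5*f+.866*U; hx=-.866*f+.5*U; hx/=np.linalg.norm(hx);hz/=np.linalg.norm(hz); return np.c_[hx,np.cross(hz,hx),hz]
def toolH():
    H=hookR(); return np.c_[-H[:,0],H[:,1],-H[:,2]]
def tag_tool(a):
    x=-np.array([np.cos(a),np.sin(a),0]); return np.c_[x,np.cross(-U,x),-U]
def goal(*wps):
    s=env.get_state(); A=R.from_quat(s['tcp_rot']).as_matrix(); p=s['eef_pos']
    print('t',s['time_s'],'at',p)
    for q,B in wps:
        sh=A.T@(np.array(q)-p)/.15; rv=R.from_matrix(A.T@(A if B is None else B)).as_rotvec()/(2*np.pi)
        print('goal',np.round(q,3),np.round(np.r_[sh,rv],3),'BIG' if abs(sh).max()>1 else '')
E
python3 - <<'E'
from h import *
print('bottle',atz('top0',159,258,.19), 'cup',atz('top0',307,133,.085))
H=hookR();v=HB+H@[-.10,0,.12];v2=HB+H@[-.14,0,.16];print(v,v2)
goal(([.30,.45,.33],None),([.30,.42,.34],toolH()),(v2,toolH()),(v,toolH()))
E
```

```text
bottle [0.3503 0.296  0.19  ] cup [ 0.722  -0.1282  0.085 ]
[0.4649 0.141  0.2439] [0.4105 0.1452 0.2586]
t 0.15 at [0.2739 0.5615 0.219 ]
goal [0.3  0.45 0.33] [-0.483 -0.593 -0.74   0.     0.     0.   ] 
goal [0.3  0.42 0.34] [-0.57  -0.772 -0.806 -0.016 -0.082 -0.058] 
goal [0.41  0.145 0.259] [-2.035 -2.096 -0.262 -0.016 -0.082 -0.058] BIG
goal [0.465 0.141 0.244] [-2.374 -1.962 -0.164 -0.016 -0.082 -0.058] BIG
```

```bash
python3 -m pendant '[[[-0.2,-0.25,-0.5,0,0,0,0],[-0.4,-0.5,-0.8,0,-0.03,-0.02,0],[-0.57,-0.77,-0.8,-0.016,-0.06,-0.058,0],[-0.57,-0.77,-0.8,-0.016,-0.082,-0.058,0],[-0.57,-0.77,-0.8,-0.016,-0.082,-0.058,0],[-0.57,-0.77,-0.8,-0.016,-0.082,-0.058,0]]]'; python3 - <<'E'
from h import *
H=hookR();v=HB+H@[-.10,0,.12];v2=HB+H@[-.14,0,.16]
goal(([.38,.28,.33],toolH()),(v2,toolH()),(v,toolH()))
E
```

```text
time_s: 0.9
eef_pos: [0.2991, 0.4205, 0.3391]
tcp_rot: [0.038, 0.965, -0.009, 0.258]
wrist_force: [0.6, 0.1, 0.5]
grip_width: 0.0475
finger_force: 0.0
t 0.9 at [0.2991 0.4205 0.3391]
goal [0.38 0.28 0.33] [-0.5   -0.892  0.355  0.    -0.    -0.   ] 
goal [0.41  0.145 0.259] [-0.501 -1.773  0.902  0.    -0.    -0.   ] BIG
goal [0.465 0.141 0.244] [-0.768 -1.773  1.168  0.    -0.    -0.   ] BIG
```

```bash
python3 -m pendant '[[[-0.17,-0.3,0.12,0,0,0,0],[-0.34,-0.6,0.24,0,0,0,0],[-0.5,-0.89,0.35,0,0,0,0],[-0.5,-0.89,0.35,0,0,0,0]]]' >/dev/null;  python3 -m pendant '[[[-0.0,-0.35,0.2,0,0,0,0],[-0.1,-0.7,0.4,0,0,0,0],[-0.26,-0.88,0.65,0,0,0,0],[-0.26,-0.88,0.8,0,0,0,0],[-0.26,-0.88,0.8,0,0,0,0],[-0.26,-0.88,0.8,0,0,0,0]]]'; python3 - <<'E'
from h import *
snap('wrist','w1');snap('scene','s1')
w=cv2.imread('pics/w1.png')
H=hookR()
print([proj('w1',HB+H@[x,0,z]) for x,z in [(0,0),(0,.053),(.034,0),(.034,.044)]])
cv2.imwrite('pics/w1v.png',cv2.resize(w,(800,600),interpolation=cv2.INTER_CUBIC))
E
```

```text
time_s: 2.15
eef_pos: [0.4632, 0.1419, 0.2466]
tcp_rot: [0.039, 0.965, -0.009, 0.258]
wrist_force: [0.1, -0.3, -0.2]
grip_width: 0.0472
finger_force: 0.0
[array([249.8446, 281.7292]), array([250.0222, 314.3263]), array([249.9286, 309.8978]), array([250.0794, 339.4313])]
```

View pics/w1v.png

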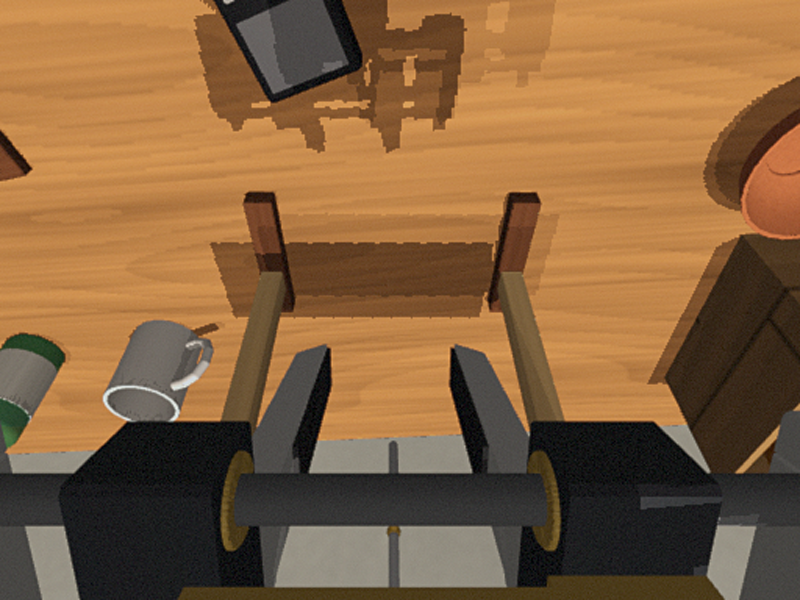

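```bash
cat >> h.py <<'E'
HB=HB+.0015*hookR()[:,1]-.002*f
E=np.array([.4855,-.2555,.048]); yaw=np.radians(6.7); td=np.array([np.cos(yaw),np.sin(yaw),0])
G=E-.036*td
E
python3 - <<'E'
from h import *
T=tag_tool(yaw)
goal(([.42,.02,.28],T),([.44,-.12,.25],T),([G[0],G[1],.17],T))
print(hookR()[:,1],G)
E
```

```text
t 2.25 at [0.4632 0.142  0.2468]
goal [0.42 0.02 0.28] [ 0.081 -0.833 -0.306 -0.008  0.083 -0.031] 
goal [ 0.44 -0.12  0.25] [-0.001 -1.753 -0.033 -0.008  0.083 -0.031] BIG
goal [ 0.45 -0.26  0.17] [ 0.143 -2.679  0.496 -0.008  0.083 -0.031] BIG
[0.0775 0.997  0.    ] [ 0.4497 -0.2597  0.048 ]
```

```bash
python3 -m pendant '[[[0.06,-0.2,-0.3,0,0.02,-0.01,0],[0.08,-0.5,-0.3,-0.003,0.045,-0.02,0],[0.08,-0.83,-0.3,-0.008,0.07,-0.031,0],[0.08,-0.83,-0.3,-0.008,0.083,-0.031,0],[0.08,-0.83,-0.3,-0.008,0.083,-0.031,0]]]' ; python3 - <<'E'
from h import *
T=tag_tool(yaw)
goal(([.44,-.12,.25],T),([G[0],G[1],.17],T))
E
```

```text
time_s: 2.88
eef_pos: [0.4217, 0.0189, 0.2793]
tcp_rot: [-0.059, 0.998, 0.001, -0.001]
wrist_force: [0.2, 0.9, 0.5]
grip_width: 0.047
finger_force: 0.0
t 2.875 at [0.4217 0.0189 0.2793]
goal [ 0.44 -0.12  0.25] [-0.012 -0.934  0.194  0.    -0.     0.   ] 
goal [ 0.45 -0.26  0.17] [ 0.032 -1.867  0.727  0.    -0.     0.   ] BIG
```

```bash
python3 -m pendant '[[[0,-0.35,0.1,0,0,0,0],[0,-0.7,0.2,0,0,0,0],[0,-0.93,0.2,0,0,0,0],[0,-0.93,0.2,0,0,0,0]]]' >/dev/null;  python3 -m pendant '[[[0.01,-0.35,0.2,0,0,0,0],[0.03,-0.7,0.4,0,0,0,0],[0.04,-0.93,0.53,0,0,0,0],[0.04,-0.93,0.53,0,0,0,0],[0.04,-0.93,0.53,0,0,0,0]]]'; python3 - <<'E'
from h import *
snap('wrist','w2')
w=cv2.imread('pics/w2.png')
goal(([G[0],G[1],.043],tag_tool(yaw)))if 0 else goal((np.r_[G[:2],.043],tag_tool(yaw)))
print('eye',proj('w2',E),'blk',proj('w2',E-.048*td+[0,0,.008]),'tail',proj('w2',E-.078*td+[0,0,.008]))
cv2.imwrite('pics/w2v.png',cv2.resize(w[84:384,56:456],(800,600),interpolation=cv2.INTER_CUBIC))
E
```

```text
time_s: 4.0
eef_pos: [0.448, -0.2562, 0.1688]
tcp_rot: [-0.06, 0.998, 0.001, -0.0]
wrist_force: [-0.3, 1.3, 0.9]
grip_width: 0.0472
finger_force: 0.0
t 4.05 at [ 0.4483 -0.2559  0.1691]
goal [ 0.45  -0.26   0.043] [-0.006 -0.028  0.841  0.     0.     0.001] 
eye [246.6101 226.6077] blk [246.6032 181.0468] tail [246.6353 148.3982]
```

View pics/w2v.png

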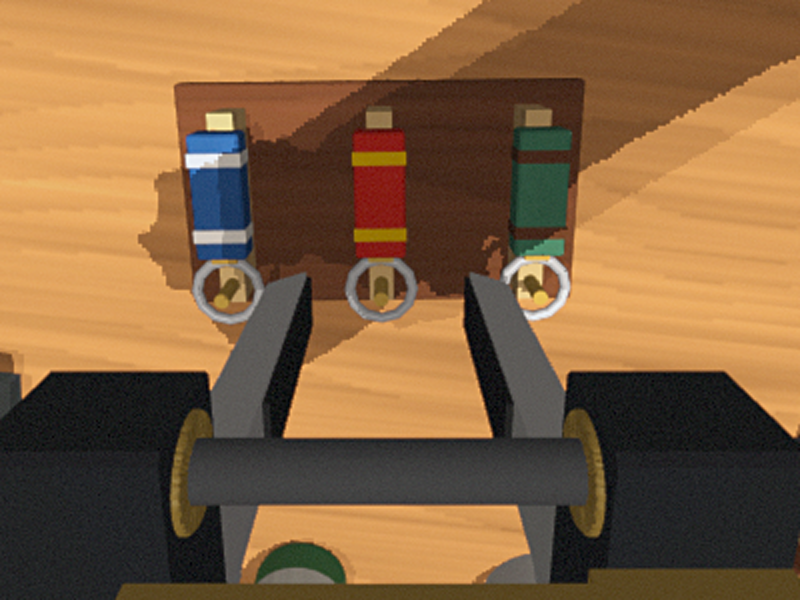

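```bash
python3 -m pendant '[[[-0.008,-0.028,0.3,0,0,0,0],[-0.008,-0.028,0.6,0,0,0,0],[-0.008,-0.028,0.8,0,0,0,0],[-0.008,-0.028,0.84,0,0,0,0],[-0.008,-0.028,0.84,0,0,0,0],[-0.008,-0.028,0.84,0,0,0,-1],[-0.008,-0.028,0.84,0,0,0,-1],[-0.008,-0.028,0.84,0,0,0,-1],[-0.008,-0.028,0.84,0,0,0,-1],[-0.008,-0.028,0.84,0,0,0,-1]]]'
```

```text
time_s: 5.3
eef_pos: [0.4495, -0.2617, 0.0433]
tcp_rot: [-0.059, 0.998, 0.001, -0.0]
wrist_force: [-1.7, 3.4, 8.7]
grip_width: 0.0238
finger_force: 30.0
```

```bash
python3 -m pendant '[[[0,0,-0.15,0,0,0,-1],[0,0,-0.4,0,0,0,-1],[0,0,-0.7,0,0,0,-1],[0,0,-1,0,0,0,-1],[0,0,-1,0,0,0,-1],[0,0,-1,0,0,0,-1]]]'; python3 - <<'E'
from h import *
goal(([.42,-.13,.30],tag_tool(yaw)))if 0 else goal(([.42,-.12,.33],tag_tool(yaw)),([.40,.0,.36],toolH()))
E
```

```text
time_s: 6.05
eef_pos: [0.4492, -0.2615, 0.1923]
tcp_rot: [-0.06, 0.998, 0.001, -0.001]
wrist_force: [0.6, 0.5, -2.0]
grip_width: 0.024
finger_force: 30.0
t 6.05 at [ 0.4492 -0.2615  0.1923]
goal [ 0.42 -0.12  0.33] [ 0.082  0.962 -0.916  0.    -0.     0.   ] 
goal [0.4  0.   0.36] [ 0.119  1.772 -1.115  0.008 -0.083  0.031] BIG
```

```bash
python3 -m pendant '[[[0.02,0.25,-0.3,0,0,0,-1],[0.05,0.6,-0.6,0,0,0,-1],[0.08,0.96,-0.8,0,0,0,-1],[0.08,0.96,-0.8,0,0,0,-1],[0.08,0.96,-0.8,0,0,0,-1]]]'; cat >>h.py <<'E'
def eye_tcp(x,y,z): return HB+hookR()@[x-.038,y,z-.0047]
E
python3 - <<'E'
from h import *
a=eye_tcp(-.08,0,.11);b=eye_tcp(0,0,.085);print(a,b)
goal(([.42,.01,.31],toolH()),(a,toolH()))
E
```

```text
time_s: 6.68
eef_pos: [0.4206, -0.118, 0.3135]
tcp_rot: [-0.062, 0.998, 0.003, 0.001]
wrist_force: [0.6, 0.0, -1.0]
grip_width: 0.0235
finger_force: 30.0
[0.4588 0.1429 0.2222] [0.5404 0.1366 0.2405]
t 6.675 at [ 0.4206 -0.118   0.3135]
goal [0.42 0.01 0.31] [-0.101  0.847  0.028  0.009 -0.083  0.031] 
goal [0.459 0.143 0.222] [-0.466  1.692  0.618  0.009 -0.083  0.031] BIG
```

```bash
python3 -m pendant '[[[0,0.2,0.02,0.002,-0.02,0.01,-1],[-0.05,0.5,0.02,0.005,-0.045,0.02,-1],[-0.1,0.8,0.02,0.009,-0.07,0.031,-1],[-0.1,0.85,0.02,0.009,-0.083,0.031,-1],[-0.1,0.85,0.02,0.009,-0.083,0.031,-1],[-0.1,0.85,0.02,0.009,-0.083,0.031,-1]]]'; 
python3 - <<'E'
from h import *
goal((eye_tcp(-.08,0,.11),toolH()))
E
```

```text
time_s: 7.42
eef_pos: [0.4193, 0.006, 0.3078]
tcp_rot: [0.04, 0.966, -0.014, 0.256]
wrist_force: [-0.4, -0.8, 0.1]
grip_width: 0.0238
finger_force: 30.0
t 7.425 at [0.4193 0.006  0.3078]
goal [0.459 0.143 0.222] [ 0.118  0.935  0.583 -0.001 -0.001 -0.   ]
```

```bash
python3 -m pendant '[[[0.03,0.3,0.15,0,0,0,-1],[0.06,0.6,0.35,0,0,0,-1],[0.12,0.93,0.58,-0.001,-0.001,0,-1],[0.12,0.93,0.58,-0.001,-0.001,0,-1],[0.12,0.93,0.58,-0.001,-0.001,0,-1],[0.12,0.93,0.58,-0.001,-0.001,0,-1]]]'; 
python3 - <<'E'
from h import *
goal((eye_tcp(-.03,0,.095),toolH()),(eye_tcp(0,0,.08),toolH()))
E
```

```text
time_s: 8.18
eef_pos: [0.4596, 0.1434, 0.2259]
tcp_rot: [0.039, 0.964, -0.009, 0.261]
wrist_force: [0.3, -0.4, -0.3]
grip_width: 0.0236
finger_force: 30.0
t 8.175 at [0.4596 0.1434 0.2259]
goal [0.509 0.139 0.234] [-0.316 -0.003  0.121  0.     0.001 -0.   ] 
goal [0.543 0.136 0.236] [-0.515 -0.002  0.222  0.     0.001 -0.   ]
```

```bash
python3 -m pendant '[[[-0.16,0,0.06,0,0,0,-1],[-0.31,0,0.12,0,0,0,-1],[-0.41,0,0.17,0,0,0,-1],[-0.51,0,0.22,0,0,0,-1],[-0.51,0,0.22,0,0,0,-1],[-0.51,0,0.22,0,0,0,-1]]]'; 
python3 - <<'E'
from h import *
snap('wrist','w3')
w=cv2.imread('pics/w3.png'); H=hookR()
s=env.get_state(); A=R.from_quat(s['tcp_rot']).as_matrix(); e=s['eef_pos']+A@[-.038,0,-.0047]
print('eye_h',H.T@(e-HB),'eye px',proj('w3',e),'hb,nose,shank',[proj('w3',HB+H@[x,0,z]) for x,z in [(0,0),(0,.053),(.034,0),(.033,.044)]])
cv2.imwrite('pics/w3v.png',cv2.resize(w[184:384,116:382],(798,600),interpolation=cv2.INTER_CUBIC))
E
```

```text
time_s: 8.93
eef_pos: [0.5412, 0.1378, 0.2352]
tcp_rot: [0.038, 0.965, -0.009, 0.261]
wrist_force: [1.0, -0.4, -1.2]
grip_width: 0.0238
finger_force: 30.0
eye_h [-0.0021  0.0013  0.0803] eye px [251.5172 305.1275] hb,nose,shank [array([249.2122, 248.4727]), array([249.283 , 283.0047]), array([249.2635, 283.9924]), array([249.3256, 315.8339])]
```

View pics/w3v.png

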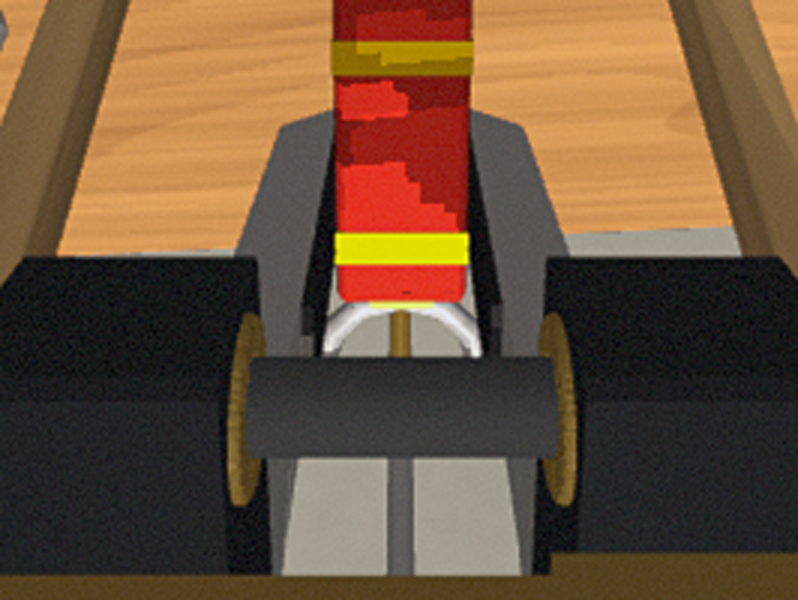

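```bash
python3 -m pendant '[[[-0.014,0,0.05,0,0,0,-1],[-0.014,0,0.1,0,0,0,-1],[-0.014,0,0.15,0,0,0,-1],[-0.014,0,0.19,0,0,0,-1],[-0.014,0,0.19,0,0,0,-1]]]'; 
cat > chk.py <<'E'
from h import *
H=hookR();s=env.get_state(); A=R.from_quat(s['tcp_rot']).as_matrix(); e=s['eef_pos']+A@[-.038,0,-.0047]
print(s['time_s'],'eye_h',H.T@(e-HB),'F_h',H.T@s['wrist_force'],'tau',A.T@s['wrist_torque'])
E
python3 chk.py
```

```text
time_s: 9.6
eef_pos: [0.5578, 0.1365, 0.2112]
tcp_rot: [0.038, 0.965, -0.009, 0.261]
wrist_force: [0.1, 0.7, -0.0]
grip_width: 0.0239
finger_force: 30.0
9.6 eye_h [0.0004 0.0012 0.0511] F_h [ 0.0516  0.746  -0.0823] tau [0.0102 0.5096 0.0181]
```

```bash
python3 -m pendant '[[[0,0,0.03,0,0,0,-1],[0,0,0.07,0,0,0,-1],[0,0,0.11,0,0,0,-1],[0,0,0.14,0,0,0,-1]]]'; python3 chk.py
```

```text
time_s: 10.1
eef_pos: [0.5687, 0.136, 0.1935]
tcp_rot: [0.038, 0.964, -0.009, 0.261]
wrist_force: [-2.3, 0.1, 3.6]
grip_width: 0.0241
finger_force: 30.0
10.1 eye_h [0.001  0.0015 0.0303] F_h [-0.1953 -0.0699  4.261 ] tau [-0.1313  0.1864  0.0225]
```

```bash
python3 -m pendant '[[[0,0,0.03,0,0,0,-1],[0,0,0.06,0,0,0,-1],[0,0,0.09,0,0,0,-1],[0,0,0.12,0,0,0,-1],[0,0,0.14,0,0,0,-1],[0,0,0.14,0,0,0,-1]]]'; python3 chk.py; python3 - <<'E'
from h import *
snap('wrist','w4')
w=cv2.imread('pics/w4.png'); H=hookR()
cv2.imwrite('pics/w4v.png',cv2.resize(w[184:384,116:382],(798,600),interpolation=cv2.INTER_CUBIC))
E
```

```text
time_s: 10.85
eef_pos: [0.5785, 0.1349, 0.1748]
tcp_rot: [0.038, 0.965, -0.009, 0.261]
wrist_force: [-5.3, 1.6, -2.4]
grip_width: 0.0239
finger_force: 30.0
10.85 eye_h [0.0001 0.0012 0.0092] F_h [-5.8937  1.2302  0.6749] tau [-0.2946  1.4821 -0.0568]
```

View pics/w4v.png

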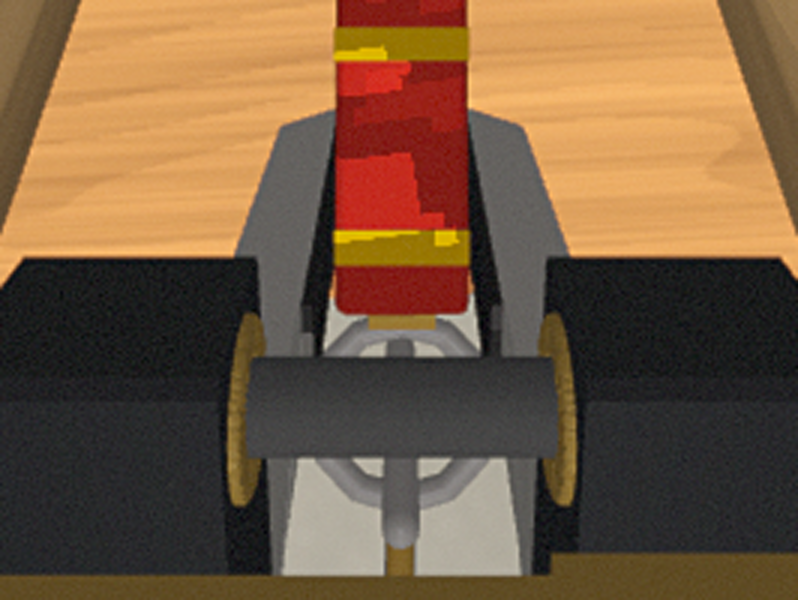

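```bash
python3 - <<'E'
from h import *
H=hookR()
q=lambda x,z:((proj('w4',HB+H@[x,0,z])-[116,184])*3).round()
print('nose tip',q(0,.053),'closed gate',[q(x,.044) for x in(.003,.01,.02,.033)],'open60',[q(.033-l*.5,.044-l*.866) for l in (.03,.02,.01)],'bottom',q(0,0),q(.017,0),q(.034,0),'shank',q(.034,.06))
E
python3 -m pendant '[[[0,0,-0.01,0,0,0,-1],[0,0,-0.02,0,0,0,-1]]]'; python3 chk.py
```

```text
nose tip [400. 539.] closed gate [array([400., 510.]), array([400., 545.]), array([400., 594.]), array([400., 654.])] open60 [array([400., 471.]), array([400., 527.]), array([400., 588.])] bottom [400. 336.] [400. 405.] [400. 472.] shank [400. 753.]
time_s: 11.15
eef_pos: [0.5767, 0.1349, 0.1775]
tcp_rot: [0.038, 0.965, -0.009, 0.26]
wrist_force: [-4.4, 0.4, -1.0]
grip_width: 0.0236
finger_force: 30.0
11.15 eye_h [-0.0001  0.001   0.0124] F_h [-4.3527  0.0205  1.3225] tau [-0.024   1.5295  0.0233]
```

```bash
python3 -m pendant '[[[0.015,0,0.02,0,0,0,-1],[0.035,0,0.025,0,0,0,-1],[0.035,0,0.025,0,0,0,-1]]]'; python3 chk.py; python3 - <<'E'
from h import *
snap('wrist','w5')
w=cv2.imread('pics/w5.png')
cv2.imwrite('pics/w5v.png',cv2.resize(w[264:384,196:302],(530,600),interpolation=cv2.INTER_CUBIC))
E
```

```text
time_s: 11.52
eef_pos: [0.5742, 0.1353, 0.1717]
tcp_rot: [0.038, 0.965, -0.009, 0.261]
wrist_force: [-3.5, 1.3, -1.1]
grip_width: 0.0237
finger_force: 30.0
11.525 eye_h [-0.0051  0.0013  0.0086] F_h [-3.6224  1.0433  0.8625] tau [-0.0641  1.2905  0.0093]
```

View pics/w5v.png

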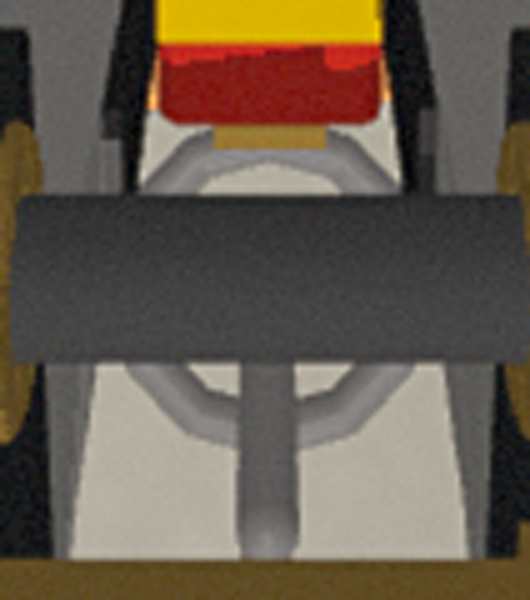

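```bash
python3 -m pendant '[[[0,0,0.02,0,0,0,-1],[0,0,0.04,0,0,0,-1],[0,0,0.05,0,0,0,-1],[0,0,0.05,0,0,0,-1]]]'; python3 chk.py; python3 - <<'E'
from h import *
print(env.get_state()['joint_positions'])
a=[cv2.imread(f'pics/{n}.png') for n in('w3','w4','w5')]
snap('wrist','w6');a.append(cv2.imread('pics/w6.png'))
c=[cv2.resize(i[264:384,200:300],(390,468),interpolation=cv2.INTER_CUBIC) for i in a]
cv2.imwrite('pics/cmp.png',np.hstack([c[2],c[3]]))
E
```

```text
time_s: 12.08
eef_pos: [0.5789, 0.1351, 0.1658]
tcp_rot: [0.038, 0.964, -0.009, 0.261]
wrist_force: [-1.1, 0.3, -0.5]
grip_width: 0.0238
finger_force: 30.0
12.075 eye_h [-0.004   0.0014  0.0012] F_h [-1.2053  0.17    0.1049] tau [-0.0052  0.5451  0.0442]
[-0.4221  0.2284  0.0162  2.1402  0.6827  0.3734  0.4931]
```

View pics/cmp.png

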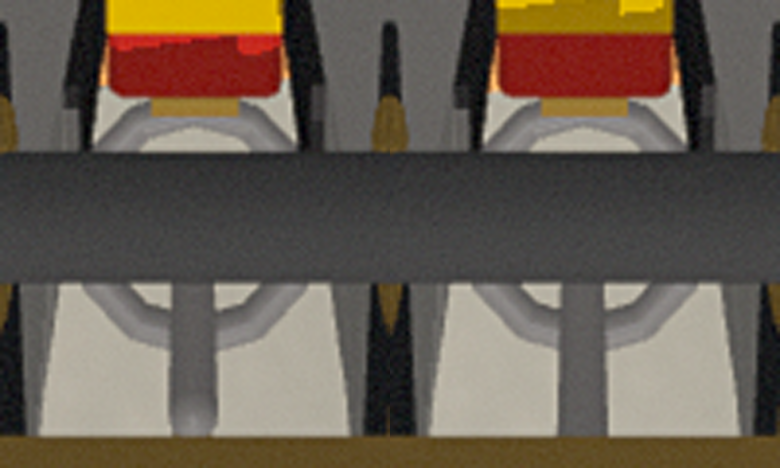

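```bash
python3 -m pendant '[[[0,0,0,0,0,0,0.3],[0,0,0,0,0,0,0.3],[0,0,0,0,0,0,0.3],[0,0,0,0,0,0,0.3],[0.05,0,-0.1,0,0,0,0.3],[0.1,0,-0.25,0,0,0,0.3],[0.2,0,-0.45,0,0,0,0.3],[0.4,0,-0.6,0,0,0,0.3],[0.6,0,-0.75,0,0,0,0.3],[0.7,0,-0.8,0,0,0,0.3],[0.7,0,-0.8,0,0,0,0.3],[0.7,0,-0.8,0,0,0,0.3],[0.7,0,-0.8,0,0,0,0.3],[0.7,0,-0.8,0,0,0,0.3],[0.7,0,-0.8,0,0,0,0.3],[0.7,0,-0.8,0,0,0,0.3],[0.7,0,-0.8,0,0,0,0.3],[0.7,0,-0.8,0,0,0,0.3]]]'; python3 - <<'E'
from h import *
snap('wrist','w7');w=cv2.imread('pics/w7.png');snap('scene','s7');s=cv2.imread('pics/s7.png')
print((proj('w7',HB)),proj('scene0',HB))
cv2.imwrite('pics/v7.png',np.vstack([cv2.resize(w[184:384,125:375],(500,400),interpolation=cv2.INTER_CUBIC),cv2.resize(s[205:255,210:335],(500,200),interpolation=cv2.INTER_CUBIC)]))
E
```

```text
time_s: 14.38
eef_pos: [0.4279, 0.1469, 0.2165]
tcp_rot: [0.038, 0.964, -0.009, 0.261]
wrist_force: [0.4, 0.5, 0.1]
grip_width: 0.0609
finger_force: 0.0
[249.1114 324.0306] [265.2084 224.5371]
```

View pics/v7.png

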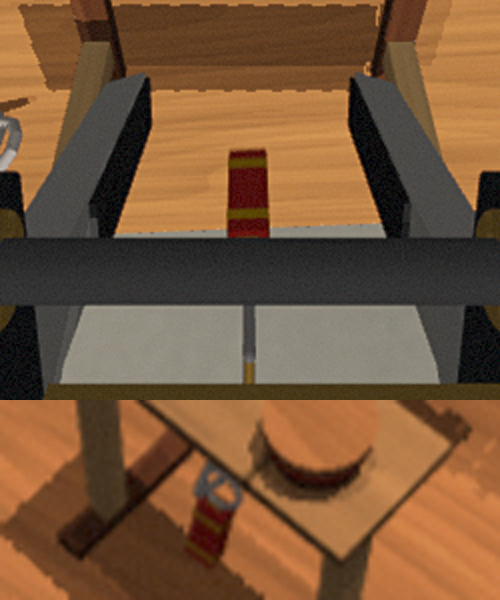

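The tag hangs from the hook at about (248,195) in the picture, and the gate lies at the nose. I'll let it settle for 2.5 s, then hand in.

```bash
python3 -m pendant '[[[0,0,0,0,0,0,0.3],[0,0,0,0,0,0,0.3],[0,0,0,0,0,0,0.3],[0,0,0,0,0,0,0.3],[0,0,0,0,0,0,0.3],[0,0,0,0,0,0,0.3],[0,0,0,0,0,0,0.3],[0,0,0,0,0,0,0.3],[0,0,0,0,0,0,0.3],[0,0,0,0,0,0,0.3],[0,0,0,0,0,0,0.3],[0,0,0,0,0,0,0.3],[0,0,0,0,0,0,0.3],[0,0,0,0,0,0,0.3],[0,0,0,0,0,0,0.3],[0,0,0,0,0,0,0.3],[0,0,0,0,0,0,0.3],[0,0,0,0,0,0,0.3],[0,0,0,0,0,0,0.3],[0,0,0,0,0,0,0.3]]]'; python3 -c "
from workcell import job_done
print(job_done())"
```

```text
time_s: 16.98
eef_pos: [0.4279, 0.1469, 0.2165]
tcp_rot: [0.038, 0.964, -0.009, 0.261]
wrist_force: [0.2, 0.4, 0.7]
grip_width: 0.061
finger_force: 0.0
the job is handed in; nothing more can be done
None
```

The job is handed in at about 17 s: in the last pictures the red tag hangs straight down from the hook, with the gate apparently shut and the gripper clear, but the hand-in returned no verdict.

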